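# Close and pin a finds transit case

### The job

Get the grey transit case ready to travel: slide its translucent cover fully shut against the black end frame by its blue pull bar, and only then push both orange rivet pins down flush with their white collars, so that they lock the cover. Leave the things lying round it as they are.

Things in the scene. Friction and masses are not known exactly. Their poses are not given: they have to be found in the camera images.
- case: Grey plastic transit case, fixed to the bench, 140 mm (its x) by 200 mm (its y). Origin: centre of its underside, on the bench; z up. Its y axis is the cover's track and points away from the robot: the black end frame with both rivets is the end nearest the robot, at -y (a bridge from y = -100 to -64 mm, its top 86 mm above the bench); a flat deck is at the +y end. Elsewhere the top is 77 mm high (cover) to 81 mm (side rails).
- cover (a joint): Travel of the translucent cover along the case's y axis, m: 0 = fully shut against the end frame, grows to 0.074 as it opens toward the case's +y. Starts 35 to 70 mm open. It slides with about 2.5 N and stays where it is left. Its drilled metal front edge runs under the end frame and lines up with the rivets only when it is shut (within about 2 mm); a pin pressed earlier lands on the cover or bars its way.
- cover_grip (a point): Centre of the blue pull bar on the cover: 80 mm along the case's x, 13 mm thick along the case's y, 18 mm tall (its top 9 mm above this point; the cover sheet 21 mm below this point). Same axes as the case. It can be gripped across its thickness from above, or pushed toward the end frame from its +y side. With the cover shut it stands 4 mm to the +y side of the case's origin, 68 mm short of the end frame's edge.
- pin_left (a joint): Travel of the centre pin of the rivet at the case's -x side (at the left, seen from the robot), m: 0 = raised, 0.014 = fully down, flush. It starts at 0 to 0.0015, takes a push of about 6 N, slides as it is pushed, and stays where it is left.
- pin_right (a joint): The same for the rivet at the case's +x side (at the right, seen from the robot).
- pin_left_top (a point): Centre of the upper face of the left rivet's orange pin head (19 mm across). Raised it stands 14 mm above its collar, about 105 mm above the bench; it goes straight down. The white collar round it is 33 mm across. The pin lies 38 mm to the -x side of the case's origin and 80 mm to its -y side.
- pin_right_top (a point): The same for the right rivet, 38 mm to the +x side of the case's origin and 80 mm to its -y side.
- rivet_left_seat (a point): Centre of the upper rim of the left rivet's white collar, 90 mm above the bench: the level with which the pin's upper face is flush when it is home (at the very bottom it is 0.5 mm above this).
- rivet_right_seat (a point): The same for the right rivet.
- dropper_bottle: Brown dropper bottle, 34 mm across, 102 mm tall; bystander. Origin under its centre.
- tape_roll: Roll of beige tape lying flat, 97 mm across, 25 mm tall; bystander. Origin under its centre.
- scissors: Scissors with black handles lying flat, 206 mm long; bystander. Origin under their middle.

How it is judged:
On the way:
1. the cover is fully shut against the end frame (within 3 mm) while both pins still stand raised (pushed in by less than 4 mm) (value of joint cover below 0.003 m and value of joint each of pin_left, pin_right below 0.004 m), for 0.2 s.
At the end, for the whole second after the job is handed in: The cover is shut against the end frame within 3 mm and both pins are down within 2 mm of the bottom of their travel, flush with their collars (value of joint cover below 0.003 m and value of joint each of pin_left, pin_right above 0.012 m); the robot touches nothing.
It fails at once if a bystander is shoved more than 30 mm (distance of any of dropper_bottle, tape_roll, scissors from where it was at the start of the episode above 0.03 m).
It fails at once if the dropper bottle is knocked over (angle between dropper_bottle's own z axis and vertical above 0.5 rad).
It also fails if it takes over 40 s, if anything falls off the work surface, if the arm or the gripper's body presses on something with over 40 N, if the wrist force passes 120 N, or if a joint passes its speed limit or range.

### The arm

A 6-joint arm with a two-finger parallel gripper is mounted at the origin on a cart in front of the work surface, level with it; the furniture and walls round the work are solid. World frame = base frame: x ahead of the robot, y to its left, z up, the work surface at z = 0. Lengths are in m, angles in rad, forces in N, time in s.
With the tool pointing down it reaches from about 0.35 to 0.875 m from the base axis. Payload 4.2 kg.
Tool frame: the origin (TCP) lies at the very end of the fingers, on their centre line; the grasp point (between the pads) lies 19 mm behind it; z points along the fingers, y is the direction in which the jaws open and shut (so a half turn about z gives the same grasp; the last joint's range is limited). The gripper opens to 87 mm and grips with 3 to 60 N. Pads are 19 mm wide; open, the fingers measure 117 mm over their backs; the gripper's body (75 mm by 190 mm) begins 51 mm behind the grasp point.
Start: joints at [1.387, 0.385, 0.008, 0, -1.194, -0.259], TCP at [0.268, 0.565, 0.223] pointing down, gripper open.
Joint ranges: [-3.14, 3.14], [-1.21, 2.06], [-1.07, 1.41], [-3.16, 2.05], [-2.99, -0.16], [-3.1, 3.1]. Speed limits (rad/s): [2.79, 2.79, 3.14, 3.14, 3.14, 3.14].

### API

Orientations are given as a unit quaternion [w, x, y, z].
In Python, from plant import robot gives the robot as it stands. The module is installed in compiled form; this text tells all that it offers.
- The arm moves only by the tool move_arm, never from a script. Its argument "steps" is a list of rows, each an object of numbers: "dx", "dy", "dz": the shift along the tool's x, y, z in m; "yaw": the turn about the tool's z in rad; "gripper": the opening, from 0 (shut) to 1 (fully open). In form: [{"dx": .., "dy": .., "dz": .., "yaw": .., "gripper": ..}, ...]. A call has 1 to 8 rows; each row is the pose to reach, as a shift and turn from the pose commanded when the call began, along the tool's axes at that moment; what a row does not reach only later rows make up. A row lasts 1/12 s, in which the tool goes at most 41.7 mm and 7.16 degrees, less where a joint would pass 70% of its speed; a pose out of reach is approached as far as the arm can. A call with a gripper value outside its range is refused whole. The fingers move at their own pace and stop on an object; "force" is the grip in N (left out, the last holds). Time passes only in rows, so rows that repeat a pose let the fingers close. It gives the time, the measured TCP pose, the force and the opening at its end, in the units of the state.
- robot.get_state(): the state, without advancing time (a new reading comes with each control period).
- robot.capture(name): name is "scene" or "top" or "wrist"; returns a dict with "image" (420x560x3 uint8, red, green, blue), "depth" (420x560 float32, m along the optical axis (not along the pixel's ray), 0 where there is no reading), "intrinsics" (3x3 intrinsics, pixels), "dist_coeffs" ([k1, k2, p1, p2, k3] as OpenCV has them; the pictures are not rectified), "extrinsics" (4x4, takes a point from world to camera coordinates). Camera axes: x right, y down, z forward; pixel columns grow to the right and rows downward; lengths in m; the calibration is good to about 2 mm. A picture is of the moment at which its call begins.
- robot.job_done(): hands the job in, once; it reports no verdict.
The state is a dict: "time_s": time; "joint_positions": joint angles; "joint_velocities": joint speeds; "joint_efforts": joint torques, N m; "position": TCP position; "tool_rot": TCP orientation; "contact_force": force on the tool from outside, world axes, zero at the start; "ft_torque": the same for the moment, N m; "opening": finger opening in m.
Only numpy, scipy, OpenCV 4.12 (cv2) and the standard library are available. Lean on these libraries where they do the work, as an engineer would, in place of code of your own. Each camera call takes 0.05 s, during which the arm holds its last target. There are 200 camera calls.

## Working session

There is one attempt and no reset: what is moved stays moved. The work goes in short steps, Python scripts to look and compute and a tool call to move; the robot and the scene stay as the last step left them, time stands still between calls to the robot, and variables do not carry over. Pictures are saved under pics/ and viewed, on a budget of 10 in all, crops included, one or two more only if the job needs it, and the job is handed in when it is done.

Besides the shell and the picture viewer there is one more tool, called after "Request:" as a command line: name --argument value ..., lists and objects as JSON in quotes. move_arm: Moves the arm, as the interface text tells. Its arguments: {"type":"object","properties":{"steps":{"type":"array","items":{"type":"object","properties":{"dx":{"type":"number"},"dy":{"type":"number"},"dz":{"type":"number"},"yaw":{"type":"number"},"gripper":{"type":"number"}}}},"force":{"type":"number"}},"required":["steps"]}

```bash
mkdir -p pics; cat > h.py <<'E'
import numpy as np, cv2
from plant import robot
def cap(n,f):
    c=robot.capture(n); np.savez(f'pics/{f}.npz',**c); cv2.imwrite(f'pics/{f}.png',c['image'][:,:,::-1]); return c
def pix(c,u,v,z=None):
    """pixel -> world; by depth, or by plane of height z"""
    K,E=c['intrinsics'],c['extrinsics']; n=cv2.undistortPoints(np.array([[[u,v]]],float),K,c['dist_coeffs'])[0,0]
    R,t=E[:3,:3],E[:3,3]; o=-R.T@t; d=R.T@np.array([n[0],n[1],1])
    s=c['depth'][int(round(v)),int(round(u))] if z is None else (z-o[2])/d[2]
    return o+s*d
def proj(c,P):
    E=c['extrinsics']; return cv2.projectPoints(np.array(P,float).reshape(-1,1,3),cv2.Rodrigues(E[:3,:3])[0],E[:3,3],c['intrinsics'],c['dist_coeffs'])[0][:,0]
E
python3 - <<'E'
from h import *
a=cap('scene','s0');b=cap('top','t0')
s=robot.get_state();print(s)
E
```

```text
{'time_s': 0.1, 'joint_positions': array([ 1.38659583e+00,  3.85477784e-01,  6.77849279e-03, -4.26632921e-04,
       -1.19397509e+00, -2.58597802e-01]), 'joint_velocities': array([-0.00059292, -0.00078209,  0.00230386,  0.00217408, -0.00075932,
       -0.00145184]), 'joint_efforts': array([-8.32093683e-04, -3.91691351e+01,  1.87934411e+01,  4.23195630e+00,
        1.34340132e-02, -6.73641375e-05]), 'position': array([0.26755424, 0.56425677, 0.22157761]), 'tool_rot': array([ 9.45749633e-04,  9.75573428e-01, -2.19671493e-01, -1.63216583e-04]), 'contact_force': array([0.55932986, 0.70369132, 0.35894935]), 'ft_torque': array([0.01808276, 0.01555625, 0.0484139 ]), 'opening': 0.08700629652276001}
```

View pics/s0.png

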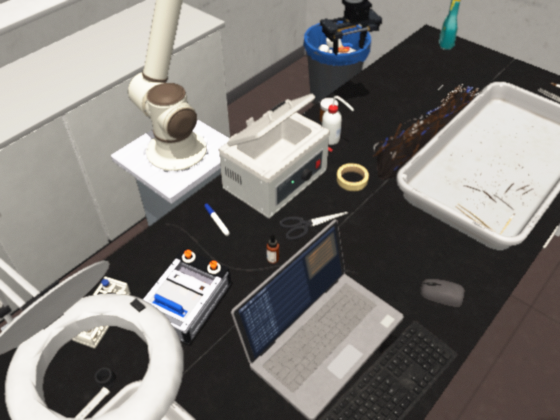

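View pics/t0.png

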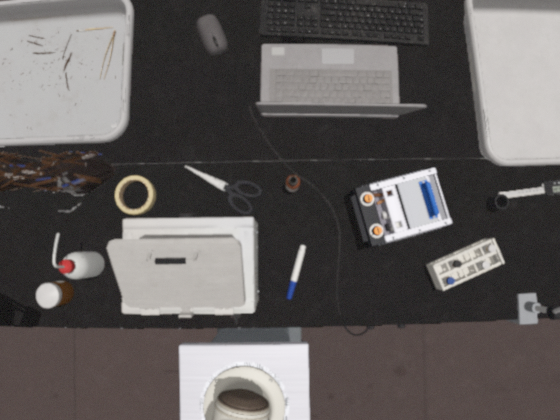

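The scene view shows the case with its pins at about (188,256) and (213,267), and the bar at (170,305). The top view shows the pins at (368,198) and (376,230), and the bar at (430,198). Next I'll crop closer and check the depth, including the lamp ring.

```bash
python3 - <<'E'
from h import *
a=dict(np.load('pics/s0.npz'));b=dict(np.load('pics/t0.npz'))
A=cv2.resize(a['image'][240:345,135:240,::-1],(0,0),fx=5.5,fy=5.5,interpolation=2)
B=cv2.resize(b['image'][160:250,345:460,::-1],(0,0),fx=5,fy=5,interpolation=2)
cv2.imwrite('pics/c0.png',np.hstack([cv2.resize(A,(400,400)),cv2.resize(b['image'][155:255,350:450,::-1],(400,400),interpolation=2)]))
for n,c,l in(('s',a,[(188,256),(213,267),(170,305),(95,310),(40,370),(170,370),(60,300),(272,250)]),('t',b,[(368,198),(376,230),(430,198),(530,308),(500,202),(292,183),(330,55),(412,105)])):
  print(n,-c['extrinsics'][:3,:3].T@c['extrinsics'][:3,3])
  for p in l: print(p,pix(c,*p).round(3))
# orange blobs & blue
for n,c in(('s',a),('t',b)):
  h=cv2.cvtColor(c['image'],cv2.COLOR_RGB2HSV)
  for nm,lo,hi in(('or',(5,150,120),(18,255,255)),('bl',(100,150,60),(120,255,255))):
    m=cv2.inRange(h,lo,hi); k,_,st,ce=cv2.connectedComponentsWithStats(m)
    for i in range(1,k):
      if st[i,4]>15: print(n,nm,ce[i].round(1),st[i],pix(c,*ce[i]).round(3))
E
```

```text
s [ 1.15583279 -0.79674502  1.1873279 ]
(188, 256) [ 0.426 -0.318  0.095]
(213, 267) [ 0.498 -0.3    0.093]
(170, 305) [ 0.507 -0.448  0.102]
(95, 310) [ 0.733 -0.675  0.593]
(40, 370) [ 0.741 -0.767  0.576]
(170, 370) [ 0.867 -0.665  0.591]
(60, 300) [ 0.744 -0.708  0.666]
(272, 250) [ 0.554 -0.141  0.057]
t [ 0.39013344 -0.09500425  0.9757071 ]
(368, 198) [ 0.495 -0.297  0.105]
(376, 230) [ 0.422 -0.312  0.107]
(430, 198) [ 0.492 -0.441  0.104]
(530, 308) [ 0.224 -0.709  0.038]
(500, 202) [ 0.491 -0.666  0.004]
(292, 183) [ 0.537 -0.127  0.076]
(330, 55) [ 0.883 -0.236  0.017]
(412, 105) [ 0.675 -0.375  0.206]
s or [342.6  49.2] [338  47  11   5  39] [-0.4    1.536 -0.48 ]
s or [272.7 248. ] [267 245  12   6  33] [ 0.553 -0.137  0.06 ]
s or [187.6 253.1] [184 249   8  10  53] [ 0.424 -0.317  0.104]
s or [213.1 264.1] [209 260   8  10  54] [ 0.496 -0.297  0.1  ]
s bl [335.3  47.2] [ 304   26   66   39 1309] [0.253 0.513 0.247]
s bl [348.7  29.8] [342  28  15   5  21] [-0.436  1.633 -0.412]
s bl [208.4 208.3] [205 204   8  10  50] [ 0.284 -0.122  0.013]
s bl [104.5 282.1] [102 280   6   5  21] [ 0.304 -0.499  0.059]
s bl [168.6 304.9] [153 295  34  22 284] [ 0.503 -0.45   0.101]
t bl [429.  198.9] [421 182  17  35 276] [ 0.491 -0.441  0.096]
t bl [290.6 289.8] [287 282   9  17  96] [ 0.284 -0.121  0.016]
```

View pics/c0.png

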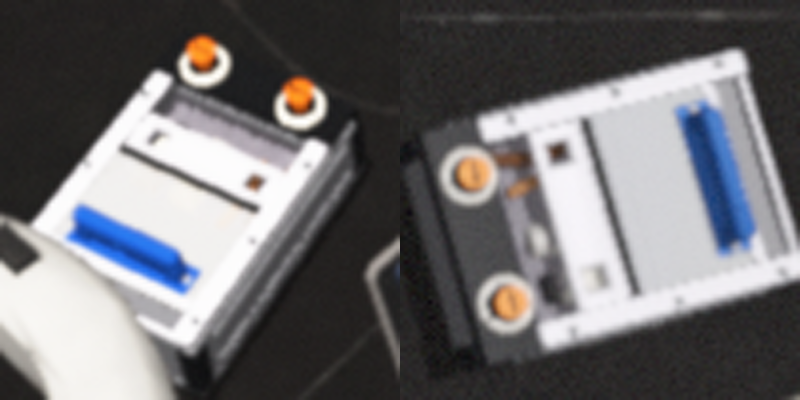

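Both crops agree. The pin heads in the top view are at about (368.5,198.5) and (378,230.5), with the bar's top at about (429,199.5). In the scene view the pins are at (188,252.6) and (213.5,263.6). The cover is clearly open, and the bar and pins are unobstructed, with the lamp ring up at z≈0.59. Next I'll triangulate.

```bash
cat >> h.py <<'E'
def tri(obs):
    A=np.zeros((3,3));b=np.zeros(3);L=[]
    for c,u,v in obs:
        o=pix(c,u,v,0.);p=pix(c,u,v,.2);d=(p-o)/np.linalg.norm(p-o);M=np.eye(3)-np.outer(d,d);A+=M;b+=M@o;L.append((o,M))
    X=np.linalg.solve(A,b);return X,max(np.linalg.norm(M@(X-o)) for o,M in L)
E
python3 - <<'E'
from h import *
a=dict(np.load('pics/s0.npz'));b=dict(np.load('pics/t0.npz'))
L,eL=tri([(a,213.3,263.8),(b,368.5,198.5)]);R,eR=tri([(a,187.8,252.8),(b,378,230.5)]);B,eB=tri([(a,168.8,302.5),(b,429.3,199.3)])
print('L',L,eL,'R',R,eR,np.linalg.norm(L-R),'B',B,eB)
L,R=[pix(b,u,v,.1045) for u,v in((368.5,198.5),(378,230.5))]
x=(R-L);x/=np.linalg.norm(x);y=np.cross([0,0,1],x);m=(L+R)/2;O=m+.08*y
print('L',L,'R',R,np.linalg.norm(L-R),'x',x,'y',y,'yaw',np.arctan2(y[1],y[0]),'O',O)
for P in(B,pix(b,429.3,199.3,.107)):print('bar in case',(P-O)@x,(P-O)@y)
# predicted case corners -> check vs image
C=[O*[1,1,0]+sx*.07*x+sy*.1*y+[0,0,.081 if sy>0 else .086] for sx,sy in((-1,-1),(1,-1),(1,1),(-1,1))]
print(proj(b,C).round(1),proj(a,C).round(1))
from scipy.spatial.transform import Rotation as Ro
q=robot.get_state()['tool_rot'];print(Ro.from_quat(q,scalar_first=True).as_matrix().round(3))
E
```

```text
L [ 0.49513513 -0.29767082  0.10192013] 0.0018692663544795929 R [ 0.42203335 -0.31627358  0.10304193] 0.0015195052979384304 0.07543998484645692 B [ 0.49161404 -0.4426429   0.09159581] 0.0012088160383214115
L [ 0.49356085 -0.2984519   0.1045    ] R [ 0.42093784 -0.31703259  0.1045    ] 0.0749622779169326 x [-0.96879404 -0.24786713  0.        ] y [ 0.24786713 -0.96879404  0.        ] yaw -1.320318267214711 O [ 0.47707872 -0.38524577  0.1045    ]
bar in case 0.00014512209913698692 0.0592088237761629
bar in case 0.0013556750195766092 0.053592031814236815
[[354.4 188.3]
 [371.7 246.9]
 [452.2 223.6]
 [434.3 166.6]] [[227.6 266.4]
 [181.3 246.9]
 [135.2 306.6]
 [184.  330. ]]
[[ 0.903 -0.429 -0.001]
 [-0.429 -0.903 -0.002]
 [ 0.     0.002 -1.   ]]
```

The measurement is consistent: pin spacing is about 75 mm, the heights fit, and the case corners reproject well. The cover is about 52 mm open. Before the transit I'll check how high the obstacles in the way stand.

```bash
python3 - <<'E'
from h import *
for f in('s0','t0'):
  c=dict(np.load(f'pics/{f}.npz'));v,u=np.mgrid[0:420:2,0:560:2];u=u.ravel();v=v.ravel()
  n=cv2.undistortPoints(np.stack([u,v],1).astype(float).reshape(-1,1,2),c['intrinsics'],c['dist_coeffs'])[:,0]
  d=c['depth'][v,u];E=c['extrinsics'];P=(np.c_[n,np.ones(len(n))]*d[:,None]-E[:3,3])@E[:3,:3];P=P[d>0]
  print(f)
  for x0 in(.2,.3,.4,.5,.6,.7):
    print(x0,[(round(float(P[s][:,2].max()),2) if (s:=((P[:,0]>=x0)&(P[:,0]<x0+.1)&(P[:,1]>=y0)&(P[:,1]<y0+.1))).any() else None) for y0 in np.arange(-.8,.7,.1)])
E
```

```text
s0
0.2 [0.23, None, 0.06, 0.06, 0.01, 0.02, 0.02, 0.22, 0.22, 0.22, None, None, 0.34, 0.41, 0.39]
0.3 [0.0, 0.06, 0.06, 0.06, 0.09, 0.03, 0.02, 0.29, 0.31, 0.31, 0.29, 0.17, 0.09, 0.41, 0.34]
0.4 [0.0, 0.04, 0.01, 0.11, 0.11, 0.11, 0.01, 0.29, 0.3, 0.3, 0.29, 0.16, 0.01, 0.0, 0.01]
0.5 [0.57, 0.09, 0.01, 0.11, 0.11, 0.1, 0.1, 0.01, 0.01, 0.01, 0.03, 0.1, 0.1, 0.07, 0.07]
0.6 [0.6, 0.09, 0.08, 0.2, 0.21, 0.21, 0.21, 0.21, 0.01, 0.01, 0.1, 0.1, 0.1, 0.09, 0.09]
0.7 [0.75, 0.74, 0.09, 0.12, 0.13, 0.14, 0.15, 0.15, 0.01, 0.01, 0.09, 0.02, 0.02, 0.02, 0.02]
t0
0.2 [0.15, 0.01, 0.06, 0.06, 0.01, 0.02, 0.02, 0.22, 0.22, 0.22, 0.22, 0.01, 0.07, 0.0, 0.0]
0.3 [0.01, 0.06, 0.06, 0.06, 0.09, 0.03, 0.02, 0.3, 0.31, 0.31, 0.3, 0.18, 0.07, 0.01, 0.0]
0.4 [0.01, 0.04, 0.01, 0.11, 0.11, 0.11, 0.01, 0.29, 0.3, 0.3, 0.3, 0.17, 0.01, 0.01, 0.01]
0.5 [0.09, 0.09, 0.0, 0.11, 0.09, 0.1, 0.1, 0.01, 0.01, 0.01, 0.03, 0.11, 0.1, 0.08, 0.06]
0.6 [0.01, 0.09, 0.09, 0.2, 0.21, 0.21, 0.21, 0.21, 0.01, 0.01, 0.1, 0.1, 0.1, 0.09, 0.07]
0.7 [0.01, 0.09, 0.09, 0.05, 0.09, 0.11, 0.1, 0.13, 0.01, 0.01, 0.09, 0.02, 0.02, 0.02, 0.02]
```

Request:
move_arm --steps '[{"dz": -0.04, "gripper": 1}, {"dz": -0.08, "gripper": 1}, {"dz": -0.12, "gripper": 1}, {"dz": -0.16, "gripper": 1}, {"dz": -0.2, "gripper": 1}, {"dz": -0.2, "dx": 0.03, "dy": 0.025, "yaw": 0.12, "gripper": 1}, {"dz": -0.2, "dx": 0.06, "dy": 0.05, "yaw": 0.24, "gripper": 1}, {"dz": -0.2, "dx": 0.09, "dy": 0.07, "yaw": 0.36, "gripper": 1}]'

```text
$.steps[0]: bad value
```

```bash
cat >> h.py <<'E'
from scipy.spatial.transform import Rotation as Ro
O2=np.array([.47708,-.38525]);cx=np.array([-.9688,-.2479]);cy=np.array([.2479,-.9688])
def rel(p,z,s=None):
    """shift + yaw to world p,z with tool y along -case y (half-turn)"""
    s=s or robot.get_state();R=Ro.from_quat(s['tool_rot'],scalar_first=True).as_matrix()
    d=R.T@(np.array([p[0],p[1],z])-s['position']);yt=R.T@np.r_[-cy,0]
    print('t',round(s['time_s'],2),'pos',s['position'].round(4),'rel',d.round(4),'yaw',round(float(np.arctan2(-yt[0],yt[1])),3),'F',s['contact_force'].round(1),'open',round(s['opening'],4),'q',s['joint_positions'].round(2))
E
python3 -c "
from h import *
rel([.5,.1],.42)"
```

```text
t 0.1 pos [0.2676 0.5643 0.2216] rel [ 0.409   0.3202 -0.1978] yaw 2.448 F [0.6 0.7 0.4] open 0.087 q [ 1.39  0.39  0.01 -0.   -1.19 -0.26]
```

Request:
move_arm --steps '[{"dx": 0, "dy": 0, "dz": -0.04, "yaw": 0, "gripper": 1.0}, {"dx": 0, "dy": 0, "dz": -0.08, "yaw": 0, "gripper": 1.0}, {"dx": 0, "dy": 0, "dz": -0.12, "yaw": 0, "gripper": 1.0}, {"dx": 0, "dy": 0, "dz": -0.16, "yaw": 0, "gripper": 1.0}, {"dx": 0, "dy": 0, "dz": -0.2, "yaw": 0, "gripper": 1.0}, {"dx": 0.03, "dy": 0.025, "dz": -0.2, "yaw": 0.12, "gripper": 1.0}, {"dx": 0.06, "dy": 0.05, "dz": -0.2, "yaw": 0.24, "gripper": 1.0}, {"dx": 0.09, "dy": 0.07, "dz": -0.2, "yaw": 0.36, "gripper": 1.0}]'

```text
time_s: 0.77
position: [0.3189, 0.4618, 0.4229]
tool_rot: [-0.0, 0.92, -0.393, -0.0]
contact_force: [0.7, 0.7, 0.8]
opening: 0.0873
```

```bash
python3 -c "
from h import *
rel([.5,.1],.42);rel([.49,-.441],.3)"
```

```text
t 0.77 pos [0.3189 0.4618 0.4229] rel [0.3865 0.1194 0.0026] yaw 2.084 F [0.7 0.7 0.8] open 0.0873 q [ 1.25  0.21  0.25 -0.   -1.61 -0.49]
t 0.77 pos [0.3189 0.4618 0.4229] rel [0.7705 0.5008 0.1221] yaw 2.084 F [0.7 0.7 0.8] open 0.0873 q [ 1.25  0.21  0.25 -0.   -1.61 -0.49]
```

Request:
move_arm --steps '[{"dx": 0.04, "dy": 0.012, "dz": 0, "yaw": 0.12, "gripper": 1.0}, {"dx": 0.08, "dy": 0.024, "dz": 0, "yaw": 0.24, "gripper": 1.0}, {"dx": 0.12, "dy": 0.036, "dz": 0, "yaw": 0.36, "gripper": 1.0}, {"dx": 0.16, "dy": 0.048, "dz": 0, "yaw": 0.48, "gripper": 1.0}, {"dx": 0.2, "dy": 0.06, "dz": 0, "yaw": 0.6, "gripper": 1.0}, {"dx": 0.24, "dy": 0.072, "dz": 0, "yaw": 0.72, "gripper": 1.0}, {"dx": 0.28, "dy": 0.084, "dz": 0, "yaw": 0.84, "gripper": 1.0}, {"dx": 0.32, "dy": 0.096, "dz": 0, "yaw": 0.96, "gripper": 1.0}]'

```text
time_s: 1.43
position: [0.4721, 0.1647, 0.4224]
tool_rot: [-0.0, -0.634, 0.773, 0.0]
contact_force: [-0.1, 0.1, -0.3]
opening: 0.0868
```

```bash
python3 -c "
from h import *
rel([.49,-.441],.42)"
```

```text
t 1.43 pos [0.4721 0.1647 0.4224] rel [ 0.5904 -0.1364  0.0023] yaw 1.123 F [-0.1  0.1 -0.3] open 0.0868 q [ 0.66  0.09  0.11 -0.   -1.58 -0.86]
```

Request:
move_arm --steps '[{"dx": 0.04, "dy": -0.009, "dz": 0, "yaw": 0.12, "gripper": 1.0}, {"dx": 0.08, "dy": -0.018, "dz": 0, "yaw": 0.24, "gripper": 1.0}, {"dx": 0.12, "dy": -0.027, "dz": 0, "yaw": 0.36, "gripper": 1.0}, {"dx": 0.16, "dy": -0.036, "dz": 0, "yaw": 0.48, "gripper": 1.0}, {"dx": 0.2, "dy": -0.045, "dz": 0, "yaw": 0.6, "gripper": 1.0}, {"dx": 0.24, "dy": -0.054, "dz": 0, "yaw": 0.72, "gripper": 1.0}, {"dx": 0.28, "dy": -0.063, "dz": 0, "yaw": 0.84, "gripper": 1.0}, {"dx": 0.32, "dy": -0.072, "dz": 0, "yaw": 0.96, "gripper": 1.0}]'

```text
time_s: 2.1
position: [0.4809, -0.1631, 0.4224]
tool_rot: [-0.0, -0.205, 0.979, 0.0]
contact_force: [0.8, 0.8, -0.3]
opening: 0.0872
```

```bash
python3 -c "
from h import *
rel([.49,-.441],.3)"
```

```text
t 2.1 pos [ 0.4809 -0.1631  0.4224] rel [ 0.1032 -0.2583  0.1223] yaw 0.163 F [ 0.8  0.8 -0.3] open 0.0872 q [-0.01  0.11  0.12 -0.   -1.59 -1.15]
```

Request:
move_arm --steps '[{"dx": 0.013, "dy": -0.034, "dz": 0.015, "yaw": 0.04, "gripper": 1.0}, {"dx": 0.026, "dy": -0.068, "dz": 0.03, "yaw": 0.08, "gripper": 1.0}, {"dx": 0.039, "dy": -0.102, "dz": 0.045, "yaw": 0.12, "gripper": 1.0}, {"dx": 0.052, "dy": -0.136, "dz": 0.06, "yaw": 0.163, "gripper": 1.0}, {"dx": 0.065, "dy": -0.17, "dz": 0.075, "yaw": 0.163, "gripper": 1.0}, {"dx": 0.078, "dy": -0.204, "dz": 0.09, "yaw": 0.163, "gripper": 1.0}, {"dx": 0.09, "dy": -0.235, "dz": 0.105, "yaw": 0.163, "gripper": 1.0}, {"dx": 0.103, "dy": -0.258, "dz": 0.122, "yaw": 0.163, "gripper": 1.0}]'

```text
time_s: 2.77
position: [0.4924, -0.4412, 0.2987]
tool_rot: [-0.0, -0.127, 0.992, 0.0]
contact_force: [1.0, 0.0, -0.8]
opening: 0.0869
```

```bash
python3 -c "
from h import *
c=cap('wrist','w1');rel([.49,-.441],.087)
L=O2-.08*cy-.038*cx;R=O2-.08*cy+.038*cx
print(proj(c,[[*L,.1045],[*R,.1045],[.4905,-.441,.107]]).round(1), -c['extrinsics'][:3,:3].T@c['extrinsics'][:3,3])"
```

```text
t 2.82 pos [ 0.4903 -0.4433  0.2933] rel [-0.0016  0.001   0.2063] yaw 0.001 F [ 0.3 -1.8 -2.6] open 0.087 q [-0.49  0.42  0.23 -0.   -1.4  -0.83]
[[387.3 218.5]
 [392.9 158.6]
 [280.1 188.4]] [ 0.42787125 -0.45829202  0.46075709]
```

View pics/w1.png

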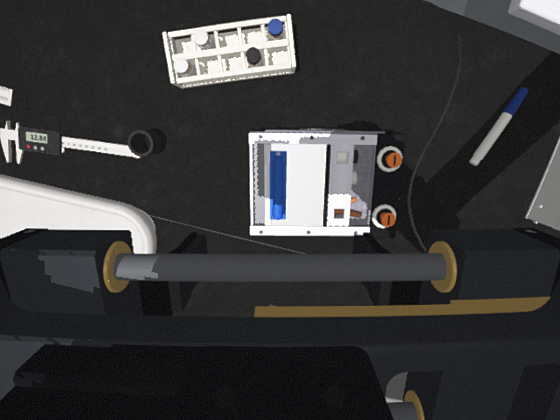

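The wrist view shows the bar at about (278,185) and the pins at (386,216) and (394,159). My projections are within 1–3 px of these. The white body at left, around (80,210), needs a depth check.

```bash
python3 - <<'E'
from h import *
c=dict(np.load('pics/w1.npz'))
for p in[(40,210),(100,220),(140,225),(40,190),(272,170),(284,170),(278,216)]:print(p,pix(c,*p).round(4),c['depth'][p[1],p[0]])
w=c;t=dict(np.load('pics/t0.npz'))
for n,a,b in(('L',(386,216),(368.5,198.5)),('R',(394,159),(378,230.5)),('bar',(278,185.5),(429.3,199.3))):
  X,e=tri([(w,*a),(t,*b)]);print(n,X.round(4),e, (X[:2]-O2)@cx,(X[:2]-O2)@cy)
h=cv2.cvtColor(c['image'],cv2.COLOR_RGB2HSV)[130:240,230:420]
for nm,lo,hi in(('or',(3,150,80),(18,255,255)),('bl',(100,150,40),(120,255,255))):
    m=cv2.inRange(h,lo,hi); k,_,st,ce=cv2.connectedComponentsWithStats(m)
    for i in range(1,k):
      if st[i,4]>15:
        q=ce[i]+[230,130];print(nm,q,st[i]+[230,130,0,0,0],[pix(c,*q,z).round(4) for z in(.1045,.107)])
E
```

```text
(40, 210) [ 0.6457 -0.8209  0.0029] 0.47297317
(100, 220) [ 0.6357 -0.7142  0.0032] 0.4769649
(140, 225) [ 0.5921 -0.6133  0.0829] 0.39563927
(40, 190) [ 0.5785 -0.7587  0.0832] 0.38301608
(272, 170) [ 0.4743 -0.4561  0.0805] 0.3798002
(284, 170) [ 0.4704 -0.441   0.0807] 0.3796215
(278, 216) [ 0.5254 -0.4347  0.1064] 0.36818317
L [ 0.4931 -0.2993  0.1004] 0.0009652212858562246 -0.03680995911757646 -0.07930191483529757
R [ 0.4207 -0.3165  0.1066] 0.00012248423548399975 0.037540178064732824 -0.08055767394151045
bar [ 0.4906 -0.4438  0.0908] 0.0002475456420427851 0.0013814521787423105 0.06012752727555037
or [393.17058824 159.48235294] [386 152  16  15 170] [array([ 0.4214, -0.3165,  0.1045]), array([ 0.4214, -0.3175,  0.107 ])]
or [387.25153374 218.96932515] [380 213  16  14 163] [array([ 0.4947, -0.2982,  0.1045]), array([ 0.4942, -0.2993,  0.107 ])]
bl [277.45436105 184.90770791] [270 152  16  67 986] [array([ 0.4875, -0.4452,  0.1045]), array([ 0.4871, -0.4453,  0.107 ])]
```

The white body is an 83 mm tray well clear of the work. Descending over the bar.

Request:
move_arm --steps '[{"dx": 0, "dy": 0, "dz": 0.035, "yaw": 0, "gripper": 1.0}, {"dx": 0, "dy": 0, "dz": 0.07, "yaw": 0, "gripper": 1.0}, {"dx": 0, "dy": 0, "dz": 0.105, "yaw": 0, "gripper": 1.0}, {"dx": 0, "dy": 0, "dz": 0.14, "yaw": 0, "gripper": 1.0}, {"dx": 0, "dy": 0, "dz": 0.17, "yaw": 0, "gripper": 1.0}, {"dx": 0, "dy": 0, "dz": 0.17, "yaw": 0, "gripper": 1.0}, {"dx": 0, "dy": 0, "dz": 0.17, "yaw": 0, "gripper": 1.0}]'

```text
time_s: 3.4
position: [0.4915, -0.4384, 0.129]
tool_rot: [-0.002, -0.128, 0.992, 0.001]
contact_force: [0.4, -0.3, 1.2]
opening: 0.0872
```

```bash
python3 -c "
from h import *
rel([.4912,-.4405],.091)"
```

```text
t 3.4 pos [ 0.4915 -0.4384  0.129 ] rel [ 0.0007 -0.0021  0.038 ] yaw 0.006 F [ 0.4 -0.3  1.2] open 0.0872 q [-0.48  0.52 -0.02  0.   -1.04 -0.83]
```

Request:
move_arm --steps '[{"dx": 0, "dy": 0, "dz": 0.02, "yaw": 0, "gripper": 1.0}, {"dx": 0, "dy": 0, "dz": 0.038, "yaw": 0, "gripper": 1.0}, {"dx": 0, "dy": 0, "dz": 0.038, "yaw": 0, "gripper": 1.0}, {"dx": 0, "dy": 0, "dz": 0.038, "yaw": 0, "gripper": 0.0}, {"dx": 0, "dy": 0, "dz": 0.038, "yaw": 0, "gripper": 0.0}, {"dx": 0, "dy": 0, "dz": 0.038, "yaw": 0, "gripper": 0.0}, {"dx": 0, "dy": 0, "dz": 0.038, "yaw": 0, "gripper": 0.0}, {"dx": 0, "dy": 0, "dz": 0.038, "yaw": 0, "gripper": 0.0}]' --force 20

```text
time_s: 4.07
position: [0.4929, -0.4391, 0.0938]
tool_rot: [0.001, -0.128, 0.992, -0.001]
contact_force: [0.3, 0.3, -0.8]
opening: 0.0615
```

Request:
move_arm --steps '[{"dx": 0, "dy": 0, "dz": 0, "yaw": 0, "gripper": 0.0}, {"dx": 0, "dy": 0, "dz": 0, "yaw": 0, "gripper": 0.0}, {"dx": 0, "dy": 0, "dz": 0, "yaw": 0, "gripper": 0.0}, {"dx": 0, "dy": 0, "dz": 0, "yaw": 0, "gripper": 0.0}]'

```text
time_s: 4.4
position: [0.4924, -0.4387, 0.0925]
tool_rot: [-0.0, -0.128, 0.992, 0.0]
contact_force: [1.0, -0.6, -0.1]
opening: 0.0348
```

```bash
python3 -c "
from h import *
rel(O2+.004*cy,.091);print((robot.get_state()['position'][:2]-O2)@np.c_[cx,cy])"
```

```text
t 4.4 pos [ 0.4924 -0.4387  0.0925] rel [0.0013 0.0516 0.0015] yaw 0.005 F [ 1.  -0.6 -0.1] open 0.0348 q [-0.48  0.55 -0.06  0.   -0.96 -0.83]
[-0.00158502  0.05561865]
```

Request:
move_arm --steps '[{"dx": 0, "dy": 0, "dz": 0, "yaw": 0, "gripper": 0.0}, {"dx": 0, "dy": 0, "dz": 0, "yaw": 0, "gripper": 0.0}, {"dx": 0, "dy": 0, "dz": 0, "yaw": 0, "gripper": 0.0}, {"dx": 0, "dy": 0, "dz": 0, "yaw": 0, "gripper": 0.0}, {"dx": 0, "dy": 0, "dz": 0, "yaw": 0, "gripper": 0.0}, {"dx": 0, "dy": 0, "dz": 0, "yaw": 0, "gripper": 0.0}]'

```text
time_s: 4.9
position: [0.4926, -0.439, 0.0925]
tool_rot: [0.0, -0.127, 0.992, -0.0]
contact_force: [1.2, -2.6, -1.3]
opening: 0.0128
```

```bash
python3 -c "
from h import *
rel(O2+.004*cy,.091);print((robot.get_state()['position'][:2]-O2)@np.c_[cx,cy])"
```

```text
t 4.9 pos [ 0.4926 -0.439   0.0925] rel [0.0014 0.052  0.0015] yaw 0.005 F [ 1.2 -2.6 -1.3] open 0.0128 q [-0.48  0.55 -0.06  0.   -0.96 -0.83]
[-0.00166838  0.05595616]
```

The opening reads 12.8 mm, so the bar is held. Sliding the cover shut, gently near the end.

Request:
move_arm --steps '[{"dx": 0, "dy": 0.008, "dz": 0, "yaw": 0, "gripper": 0.0}, {"dx": 0, "dy": 0.016, "dz": 0, "yaw": 0, "gripper": 0.0}, {"dx": 0, "dy": 0.024, "dz": 0, "yaw": 0, "gripper": 0.0}, {"dx": 0, "dy": 0.032, "dz": 0, "yaw": 0, "gripper": 0.0}, {"dx": 0, "dy": 0.038, "dz": 0, "yaw": 0, "gripper": 0.0}, {"dx": 0, "dy": 0.043, "dz": 0, "yaw": 0, "gripper": 0.0}, {"dx": 0, "dy": 0.047, "dz": 0, "yaw": 0, "gripper": 0.0}, {"dx": 0, "dy": 0.047, "dz": 0, "yaw": 0, "gripper": 0.0}]'

```text
time_s: 5.57
position: [0.4806, -0.3918, 0.0925]
tool_rot: [0.0, -0.128, 0.992, 0.001]
contact_force: [4.1, 2.5, -2.7]
opening: 0.0131
```

Request:
move_arm --steps '[{"dx": 0, "dy": 0.001, "dz": 0, "yaw": 0, "gripper": 0.0}, {"dx": 0, "dy": 0.002, "dz": 0, "yaw": 0, "gripper": 0.0}, {"dx": 0, "dy": 0.003, "dz": 0, "yaw": 0, "gripper": 0.0}, {"dx": 0, "dy": 0.003, "dz": 0, "yaw": 0, "gripper": 0.0}]'

```text
time_s: 5.9
position: [0.4803, -0.3905, 0.0925]
tool_rot: [0.001, -0.128, 0.992, -0.0]
contact_force: [6.4, -1.0, -5.3]
opening: 0.0129
```

Request:
move_arm --steps '[{"dx": 0, "dy": 0.001, "dz": 0, "yaw": 0, "gripper": 0.0}, {"dx": 0, "dy": 0.002, "dz": 0, "yaw": 0, "gripper": 0.0}, {"dx": 0, "dy": 0.003, "dz": 0, "yaw": 0, "gripper": 0.0}, {"dx": 0, "dy": 0.003, "dz": 0, "yaw": 0, "gripper": 0.0}]'

```text
time_s: 6.23
position: [0.4796, -0.3876, 0.0925]
tool_rot: [0.001, -0.127, 0.992, -0.0]
contact_force: [5.4, -0.3, -4.9]
opening: 0.0126
```

```bash
python3 -c "
from h import *
rel(O2+.004*cy,.091);print((robot.get_state()['position'][:2]-O2)@np.c_[cx,cy])"
```

```text
t 6.23 pos [ 0.4796 -0.3876  0.0925] rel [ 0.0018 -0.0011  0.0015] yaw 0.005 F [ 5.4 -0.3 -4.9] open 0.0126 q [-0.42  0.49 -0.18 -0.   -0.9  -0.9 ]
[-0.00183212  0.00288798]
```

Request:
move_arm --steps '[{"dx": 0, "dy": 0.001, "dz": 0, "yaw": 0, "gripper": 0.0}, {"dx": 0, "dy": 0.002, "dz": 0, "yaw": 0, "gripper": 0.0}, {"dx": 0, "dy": 0.003, "dz": 0, "yaw": 0, "gripper": 0.0}, {"dx": 0, "dy": 0.003, "dz": 0, "yaw": 0, "gripper": 0.0}]'

```text
time_s: 6.57
position: [0.4795, -0.3869, 0.0925]
tool_rot: [0.001, -0.128, 0.992, -0.002]
contact_force: [5.4, -8.0, -9.1]
opening: 0.0126
```

```bash
python3 -c "
from h import *
rel(O2+.004*cy,.091);print((robot.get_state()['position'][:2]-O2)@np.c_[cx,cy])
c=cap('top','t2');cv2.imwrite('pics/t2c.png',cv2.resize(c['image'][155:255,345:455,::-1],None,fx=5,fy=5,interpolation=2))"
```

```text
t 6.57 pos [ 0.4795 -0.3869  0.0925] rel [ 0.0019 -0.0018  0.0015] yaw 0.005 F [ 5.4 -8.  -9.1] open 0.0126 q [-0.42  0.48 -0.19  0.   -0.9  -0.9 ]
[-0.00191348  0.00219813]
```

View pics/t2c.png

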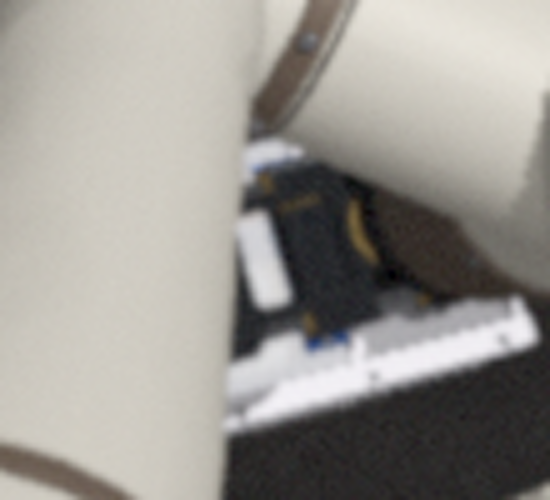

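The arm hides most of the top view; only the bar's end shows, at about (330,340) in the crop. The motion has stalled while the force rises, which suggests the end stop, so I'll press a little more to confirm.

Request:
move_arm --steps '[{"dx": 0, "dy": 0.001, "dz": 0, "yaw": 0, "gripper": 0.0}, {"dx": 0, "dy": 0.002, "dz": 0, "yaw": 0, "gripper": 0.0}, {"dx": 0, "dy": 0.003, "dz": 0, "yaw": 0, "gripper": 0.0}, {"dx": 0, "dy": 0.003, "dz": 0, "yaw": 0, "gripper": 0.0}, {"dx": 0, "dy": 0.003, "dz": 0, "yaw": 0, "gripper": 0.0}]'

```text
time_s: 7.03
position: [0.4795, -0.3868, 0.0925]
tool_rot: [0.002, -0.128, 0.992, -0.004]
contact_force: [6.3, -17.9, -12.5]
opening: 0.0129
```

```bash
python3 -c "
from h import *
rel(O2+.004*cy,.091);print((robot.get_state()['position'][:2]-O2)@np.c_[cx,cy])"
```

```text
t 7.03 pos [ 0.4795 -0.3868  0.0925] rel [ 0.002  -0.0019  0.0016] yaw 0.005 F [  6.3 -17.9 -12.5] open 0.0129 q [-0.41  0.48 -0.19  0.01 -0.89 -0.91]
[-0.00198619  0.00208544]
```

It's firmly against the stop: zero motion and the force up to 18 N. Relieve the push, release, and rise.

Request:
move_arm --steps '[{"dx": 0, "dy": -0.003, "dz": 0, "yaw": 0, "gripper": 0.0}, {"dx": 0, "dy": -0.005, "dz": 0, "yaw": 0, "gripper": 0.4}, {"dx": 0, "dy": -0.005, "dz": 0, "yaw": 0, "gripper": 0.4}, {"dx": 0, "dy": -0.005, "dz": 0, "yaw": 0, "gripper": 0.4}, {"dx": 0, "dy": -0.005, "dz": 0, "yaw": 0, "gripper": 0.4}, {"dx": 0, "dy": -0.005, "dz": 0, "yaw": 0, "gripper": 0.4}, {"dx": 0, "dy": -0.005, "dz": -0.03, "yaw": 0, "gripper": 0.4}, {"dx": 0, "dy": -0.005, "dz": -0.06, "yaw": 0, "gripper": 0.4}]'

```text
time_s: 7.7
position: [0.4771, -0.3855, 0.1513]
tool_rot: [-0.003, -0.128, 0.992, 0.002]
contact_force: [0.7, -0.5, 0.1]
opening: 0.0345
```

Request:
move_arm --steps '[{"dx": 0, "dy": 0, "dz": -0.03, "yaw": 0, "gripper": 0.0}, {"dx": 0, "dy": 0, "dz": -0.06, "yaw": 0, "gripper": 0.0}, {"dx": 0, "dy": 0, "dz": -0.09, "yaw": 0, "gripper": 0.0}, {"dx": 0, "dy": 0, "dz": -0.11, "yaw": 0, "gripper": 0.0}, {"dx": 0, "dy": 0, "dz": -0.11, "yaw": 0, "gripper": 0.0}]'

```text
time_s: 8.12
position: [0.4803, -0.3877, 0.2688]
tool_rot: [0.004, -0.128, 0.992, -0.004]
contact_force: [0.3, -0.6, -0.0]
opening: 0.0093
```

```bash
python3 -c "
from h import *
c=cap('wrist','w3');O3=O2-.001*cy
L=O3-.08*cy-.038*cx;R=O3-.08*cy+.038*cx
print('L');rel(L,.15);print('R');rel(R,.15)
I=c['image'][:,:,::-1].copy();P=proj(c,[[*L,.1045],[*R,.1045],[*(O3+.004*cy),.107]]);print(P)
for p in P:cv2.drawMarker(I,tuple(int(round(x)) for x in p),(0,255,0),0,7,1)
cv2.imwrite('pics/w3m.png',I)"
```

```text
L
t 8.17 pos [ 0.4795 -0.3868  0.2658] rel [-0.0361  0.0833  0.1157] yaw 0.006 F [ 0.6  0.6 -0.7] open 0.0061 q [-0.42  0.34  0.05  0.   -1.27 -0.9 ]
R
t 8.17 pos [ 0.4795 -0.3868  0.2658] rel [0.0399 0.0838 0.1153] yaw 0.006 F [ 0.6  0.6 -0.7] open 0.0061 q [-0.42  0.34  0.05  0.   -1.27 -0.9 ]
[[352.59038328 223.50697733]
 [357.16633758 157.98748742]
 [281.05953937 191.48859645]]
```

View pics/w3m.png

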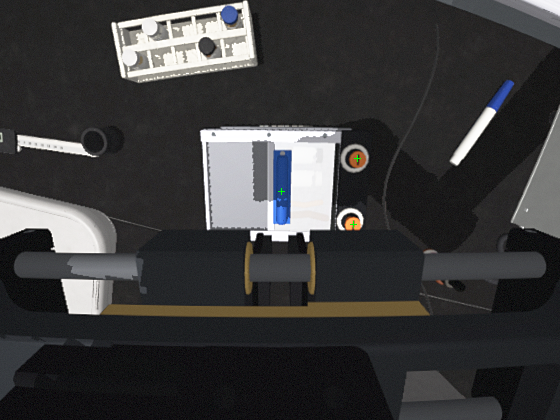

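The picture shows the bar at (282,188), with the cover sheet reaching the end frame. Both pins are still up, with my markers on the heads at (352,224) and (357,158). Now over the left pin.

Request:
move_arm --steps '[{"dx": -0.012, "dy": 0.028, "dz": 0.02, "yaw": 0, "gripper": 0.0}, {"dx": -0.024, "dy": 0.056, "dz": 0.04, "yaw": 0, "gripper": 0.0}, {"dx": -0.036, "dy": 0.083, "dz": 0.06, "yaw": 0, "gripper": 0.0}, {"dx": -0.036, "dy": 0.083, "dz": 0.09, "yaw": 0, "gripper": 0.0}, {"dx": -0.036, "dy": 0.083, "dz": 0.12, "yaw": 0, "gripper": 0.0}, {"dx": -0.036, "dy": 0.083, "dz": 0.135, "yaw": 0, "gripper": 0.0}, {"dx": -0.036, "dy": 0.083, "dz": 0.135, "yaw": 0, "gripper": 0.0}, {"dx": -0.036, "dy": 0.083, "dz": 0.135, "yaw": 0, "gripper": 0.0}]'

```text
time_s: 8.83
position: [0.4916, -0.2968, 0.1263]
tool_rot: [-0.002, -0.128, 0.992, 0.001]
contact_force: [-0.1, -0.1, 0.5]
opening: 0.0001
```

```bash
python3 -c "
from h import *
O3=O2-.001*cy
L=O3-.08*cy-.038*cx;rel(L,.09)"
```

```text
t 8.83 pos [ 0.4916 -0.2968  0.1263] rel [-0.0021 -0.0012  0.0363] yaw 0.006 F [-0.1 -0.1  0.5] open 0.0001 q [-0.26  0.39 -0.25  0.   -0.94 -1.05]
```

Request:
move_arm --steps '[{"dx": -0.002, "dy": -0.001, "dz": 0.012, "yaw": 0, "gripper": 0.0}, {"dx": -0.002, "dy": -0.001, "dz": 0.019, "yaw": 0, "gripper": 0.0}, {"dx": -0.002, "dy": -0.001, "dz": 0.024, "yaw": 0, "gripper": 0.0}, {"dx": -0.002, "dy": -0.001, "dz": 0.028, "yaw": 0, "gripper": 0.0}, {"dx": -0.002, "dy": -0.001, "dz": 0.032, "yaw": 0, "gripper": 0.0}, {"dx": -0.002, "dy": -0.001, "dz": 0.035, "yaw": 0, "gripper": 0.0}, {"dx": -0.002, "dy": -0.001, "dz": 0.035, "yaw": 0, "gripper": 0.0}, {"dx": -0.002, "dy": -0.001, "dz": 0.035, "yaw": 0, "gripper": 0.0}]'

```text
time_s: 9.5
position: [0.4951, -0.2977, 0.0935]
tool_rot: [0.0, -0.128, 0.992, -0.0]
contact_force: [-0.9, 1.4, 4.2]
opening: 0.0006
```

Request:
move_arm --steps '[{"dx": 0, "dy": 0, "dz": 0.001, "yaw": 0, "gripper": 0.0}, {"dx": 0, "dy": 0, "dz": 0.002, "yaw": 0, "gripper": 0.0}, {"dx": 0, "dy": 0, "dz": 0.002, "yaw": 0, "gripper": 0.0}, {"dx": 0, "dy": 0, "dz": 0.002, "yaw": 0, "gripper": 0.0}]'

```text
time_s: 9.83
position: [0.4951, -0.2978, 0.0915]
tool_rot: [0.0, -0.128, 0.992, -0.0]
contact_force: [-1.5, 0.7, 5.2]
opening: 0.0005
```

Still moving freely against about 5 N; press on to the bottom.

Request:
move_arm --steps '[{"dx": 0, "dy": 0, "dz": 0.001, "yaw": 0, "gripper": 0.0}, {"dx": 0, "dy": 0, "dz": 0.002, "yaw": 0, "gripper": 0.0}, {"dx": 0, "dy": 0, "dz": 0.003, "yaw": 0, "gripper": 0.0}, {"dx": 0, "dy": 0, "dz": 0.003, "yaw": 0, "gripper": 0.0}, {"dx": 0, "dy": 0, "dz": 0.003, "yaw": 0, "gripper": 0.0}]'

```text
time_s: 10.25
position: [0.4951, -0.2978, 0.0913]
tool_rot: [0.001, -0.128, 0.992, -0.001]
contact_force: [-6.0, 4.9, 18.3]
opening: 0.0004
```

Request:
move_arm --steps '[{"dx": 0, "dy": 0, "dz": 0.001, "yaw": 0, "gripper": 0.0}, {"dx": 0, "dy": 0, "dz": 0.002, "yaw": 0, "gripper": 0.0}, {"dx": 0, "dy": 0, "dz": 0.002, "yaw": 0, "gripper": 0.0}, {"dx": 0, "dy": 0, "dz": 0.002, "yaw": 0, "gripper": 0.0}]'

```text
time_s: 10.58
position: [0.4952, -0.2978, 0.0912]
tool_rot: [0.001, -0.129, 0.992, -0.001]
contact_force: [-7.6, 7.3, 27.8]
opening: 0.0005
```

The left pin has bottomed: 91.2 mm, rising force, no motion. Lift and go to the right pin, +76 mm along tool x.

Request:
move_arm --steps '[{"dx": 0, "dy": 0, "dz": -0.02, "yaw": 0, "gripper": 0.0}, {"dx": 0, "dy": 0, "dz": -0.042, "yaw": 0, "gripper": 0.0}, {"dx": 0.02, "dy": 0, "dz": -0.042, "yaw": 0, "gripper": 0.0}, {"dx": 0.048, "dy": 0, "dz": -0.042, "yaw": 0, "gripper": 0.0}, {"dx": 0.076, "dy": 0, "dz": -0.042, "yaw": 0, "gripper": 0.0}, {"dx": 0.076, "dy": 0, "dz": -0.042, "yaw": 0, "gripper": 0.0}, {"dx": 0.076, "dy": 0, "dz": -0.042, "yaw": 0, "gripper": 0.0}]'

```text
time_s: 11.17
position: [0.4202, -0.3171, 0.1277]
tool_rot: [0.0, -0.127, 0.992, -0.0]
contact_force: [0.2, -0.8, -0.5]
opening: 0.0006
```

```bash
python3 -c "
from h import *
O3=O2-.001*cy
R=O3-.08*cy+.038*cx;rel(R,.09)"
```

```text
t 11.17 pos [ 0.4202 -0.3171  0.1277] rel [-0.0002  0.0009  0.0377] yaw 0.004 F [ 0.2 -0.8 -0.5] open 0.0006 q [-0.34  0.31 -0.37 -0.   -0.89 -0.98]
```

Request:
move_arm --steps '[{"dx": 0, "dy": 0.001, "dz": 0.012, "yaw": 0, "gripper": 0.0}, {"dx": 0, "dy": 0.001, "dz": 0.019, "yaw": 0, "gripper": 0.0}, {"dx": 0, "dy": 0.001, "dz": 0.024, "yaw": 0, "gripper": 0.0}, {"dx": 0, "dy": 0.001, "dz": 0.028, "yaw": 0, "gripper": 0.0}, {"dx": 0, "dy": 0.001, "dz": 0.032, "yaw": 0, "gripper": 0.0}, {"dx": 0, "dy": 0.001, "dz": 0.036, "yaw": 0, "gripper": 0.0}, {"dx": 0, "dy": 0.001, "dz": 0.036, "yaw": 0, "gripper": 0.0}, {"dx": 0, "dy": 0.001, "dz": 0.036, "yaw": 0, "gripper": 0.0}]'

```text
time_s: 11.83
position: [0.4214, -0.3156, 0.0914]
tool_rot: [-0.0, -0.128, 0.992, 0.0]
contact_force: [-0.2, 2.4, 1.9]
opening: 0.0006
```

Request:
move_arm --steps '[{"dx": 0, "dy": 0, "dz": 0.001, "yaw": 0, "gripper": 0.0}, {"dx": 0, "dy": 0, "dz": 0.002, "yaw": 0, "gripper": 0.0}, {"dx": 0, "dy": 0, "dz": 0.003, "yaw": 0, "gripper": 0.0}, {"dx": 0, "dy": 0, "dz": 0.003, "yaw": 0, "gripper": 0.0}]'

```text
time_s: 12.17
position: [0.4215, -0.3157, 0.0913]
tool_rot: [0.0, -0.128, 0.992, -0.0]
contact_force: [-3.8, 6.1, 18.5]
opening: 0.0005
```

Request:
move_arm --steps '[{"dx": 0, "dy": 0, "dz": 0.001, "yaw": 0, "gripper": 0.0}, {"dx": 0, "dy": 0, "dz": 0.002, "yaw": 0, "gripper": 0.0}, {"dx": 0, "dy": 0, "dz": 0.003, "yaw": 0, "gripper": 0.0}, {"dx": 0, "dy": 0, "dz": 0.003, "yaw": 0, "gripper": 0.0}]'

```text
time_s: 12.5
position: [0.4215, -0.3157, 0.091]
tool_rot: [0.0, -0.129, 0.992, -0.001]
contact_force: [-8.5, 10.8, 34.7]
opening: 0.0004
```

Bottomed at the same level as the left pin. Rise, back off, and check.

Request:
move_arm --steps '[{"dx": 0, "dy": 0, "dz": -0.03, "yaw": 0, "gripper": 0.0}, {"dx": 0, "dy": 0, "dz": -0.065, "yaw": 0, "gripper": 0.0}, {"dx": 0, "dy": 0, "dz": -0.1, "yaw": 0, "gripper": 0.0}, {"dx": 0, "dy": 0, "dz": -0.135, "yaw": 0, "gripper": 0.0}, {"dx": 0.02, "dy": -0.035, "dz": -0.135, "yaw": 0, "gripper": 0.0}, {"dx": 0.02, "dy": -0.07, "dz": -0.135, "yaw": 0, "gripper": 0.0}, {"dx": 0.0, "dy": -0.09, "dz": -0.135, "yaw": 0, "gripper": 0.0}, {"dx": 0.0, "dy": -0.09, "dz": -0.135, "yaw": 0, "gripper": 0.0}]'

```text
time_s: 13.17
position: [0.4466, -0.4059, 0.2194]
tool_rot: [0.001, -0.127, 0.992, -0.001]
contact_force: [1.1, -0.6, -0.1]
opening: 0.0006
```

```bash
python3 -c "
from h import *
rel(O2,.2)
a=cap('scene','s4');c=cap('wrist','w4')
A=cv2.resize(a['image'][230:345,135:290,::-1],(540,400),interpolation=2)
P=proj(c,[[*(O2-.03*cy),.09]])[0].astype(int);print(P)
y,x=max(P[1]-100,0),max(P[0]-130,0)
B=cv2.resize(c['image'][y:y+200,x:x+130*2,::-1],(260,200))
cv2.imwrite('pics/f4.png',np.hstack([A,cv2.resize(c['image'][y:y+200,x+50:x+180,::-1],(260,400),interpolation=2)]))"
```

```text
t 13.17 pos [ 0.4466 -0.4059  0.2194] rel [-0.0347  0.0123  0.0194] yaw 0.004 F [ 1.1 -0.6 -0.1] open 0.0006 q [-0.47  0.35 -0.05  0.   -1.17 -0.85]
[317 234]
```

View pics/f4.png

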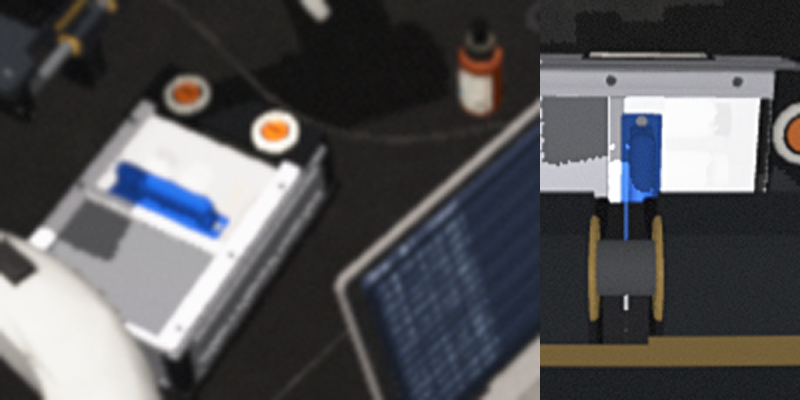

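In the left (scene) half, both pins sit flush in their collars at (187,93) and (274,131). The cover meets the end frame, the bottle is upright at (480,75), and the gripper is clear of everything. Handing in.

```bash
python3 -c "
from h import *
robot.job_done();print(robot.get_state()['time_s'])"
```

```text
the job is handed in; nothing more can be done
the job is handed in; nothing more can be done
```

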